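Finger check of a probe row on the crossover board tester

ROBOT

A 6-joint arm with a two-finger parallel gripper is mounted at the origin on the work surface. World frame = base frame: x ahead of the robot, y to its left, z up, the work surface at z = 0. Lengths are in m, angles in rad, forces in N, time in s.
With the tool pointing down it reaches from about 0.35 to 0.975 m from the base axis. Payload 7.1 kg.
Tool frame: the origin (TCP) lies midway between the tips of the shut fingers; the grasp point (between the pads) lies 19 mm behind it; z points along the fingers, y is the direction in which the jaws open and shut (so a half turn about z gives the same grasp; the last joint's range is limited). The gripper opens to 88 mm and grips with 3 to 60 N. Pads are 20 mm wide; open, the fingers measure 115 mm over their backs; the gripper's body (75 mm by 178 mm) begins 61 mm behind the grasp point.
Start: joints at [1.238, 0.423, 1.63, -0, 1.089, -0.019], TCP at [0.193, 0.594, 0.223] pointing down, gripper open.
Joint ranges: [-3, 3], [-0.9, 2.11], [0.09, 2.58], [-1.31, 4.45], [0.11, 2.69], [-2.54, 2.54]. Speed limits (rad/s): [2.39, 2.39, 3.01, 3.14, 3.14, 3.14].

INTERFACE

Orientations are given as a 3x3 rotation matrix whose columns are the frame's x, y, z axes.
In Python, from rig import bot gives the robot as it stands.
- The arm moves only by the tool send_rows, never from a script. Its arguments are lists of equal length, an entry for each row: "offset": the shift along the tool's x, y, z scaled (see below), a list of three; "rotation": the turn, a rotation vector about the tool's x, y, z scaled (see below), a list of three. A call has 1 to 20 rows; each row is the pose to reach, as a shift and turn from the pose commanded when the call began, along the tool's axes at that moment; what a row does not reach only later rows make up. The controller multiplies each number of a shift by 100 mm and each number of a turn by 30 degrees. A row lasts 1/12 s, in which the tool goes at most 41.7 mm and 7.16 degrees, less where a joint would pass 70% of its speed; a pose out of reach is approached as far as the arm can. A call with a number of a shift or a turn outside -1 to 1 is refused whole. A call with a gripper value outside its range is refused whole. "claw" is the opening, from 0 (shut) to 1 (fully open), set as the call begins (left out, the last holds). The fingers move at their own pace and stop on an object; "newtons" is the grip in N (left out, the last holds). Time passes only in rows, so rows that repeat a pose let the fingers close. It gives the time, the measured TCP pose, the force and the opening at its end, in the units of the state.
- bot.state(): the state, without advancing time (a new reading comes with each control period).
- bot.camera(name): name is "scene" or "top" or "wrist"; returns a dict with "image" (400x640x3 uint8, red, green, blue), "camera_matrix" (3x3 intrinsics, pixels), "eye" and "rotation" of the camera in the world. Camera axes: x right, y down, z forward; pixel columns grow to the right and rows downward; lengths in m; the calibration is good to about 2 mm. A picture is of the moment at which its call begins. There is no depth.
- bot.sign_off(): hands the job in, once; it reports no verdict.
The state is a dict: "t": time; "joint_positions": joint angles; "joint_vel": joint speeds; "joint_torque": joint torques, N m; "ee_pos": TCP position; "tcp_rot": TCP orientation; "ft_force": force on the tool from outside, world axes, zero at the start; "moment": the same for the moment, N m; "finger_gap": finger opening in m.
Only numpy, scipy, OpenCV 4.12 (cv2) and the standard library are available. Lean on these libraries where they do the work, as an engineer would, in place of code of your own. Each camera call takes 0.05 s, during which the arm holds its last target.

TASK

The blue probe strip of the board tester has had new spring probes fitted: check that none of them sticks. Starting at the end with the white mark, go along its row with the fingertips and press each of the five gold probes in turn lightly about half-way down (about 4 mm), without driving it to its stop, letting each spring back up before you press the next. Keep off the black strip, do not pick up or push away any of the loose things, and finish with the hand clear.

Things in the scene. Friction and masses are not known exactly. Their poses are not given: they have to be found in the camera images.
- fixture: the board tester: light grey case with a tan top plate (deck), 270 mm (x) by 420 mm (y), deck 75 mm above the bench, fixed; origin: centre of its underside. On the deck, from its centre: four 26 mm steel pins at x 105, y 125 mm, four white 14 mm rests at x 105, y 50 mm, and at y 190 mm on each side an open toggle clamp, 80 mm high (its rubber tip reaching in to y 150 mm) with a red handle laid outwards
- blue_strip: the blue probe strip, a bar 28 (x) by 200 (y) by 14 (z) mm fixed on the deck; origin: centre of its underside. Five gold spring probes stand in a row along its y axis at y = +68 (number one), +34, 0, -34, -68 mm. A white mark (20 by 14 mm, flush) lies on its top at y = +88 mm, at the number one end. It may be the nearer or the farther of the two strips
- black_strip: the black probe strip, the same size and with the same white mark and five gold probes, parallel to the blue one, its row 100 mm from the blue row; origin: centre of its underside
- blue1_head (a point): top of the low domed gold head (12 mm across) of probe 1 of the blue strip, the one next to the white mark; at rest 30 mm above the strip's underside, 105 mm above the bench; it moves down with the probe
- blue2_head (a point): top of the low domed gold head (12 mm across) of probe 2 of the blue strip; at rest 30 mm above the strip's underside, 105 mm above the bench; it moves down with the probe
- blue3_head (a point): top of the low domed gold head (12 mm across) of probe 3 of the blue strip; at rest 30 mm above the strip's underside, 105 mm above the bench; it moves down with the probe
- blue4_head (a point): top of the low domed gold head (12 mm across) of probe 4 of the blue strip; at rest 30 mm above the strip's underside, 105 mm above the bench; it moves down with the probe
- blue5_head (a point): top of the low domed gold head (12 mm across) of probe 5 of the blue strip, at the far end from the white mark; at rest 30 mm above the strip's underside, 105 mm above the bench; it moves down with the probe
- blue1 (a joint): how far probe 1 of the blue strip is pressed in, m: 0 sprung up (rest), 0.008 at its hard stop; about 1 N to start it and 0.5 N more per mm, 5 N at the stop; it springs back when let go
- blue2 (a joint): how far probe 2 of the blue strip is pressed in, m: 0 sprung up (rest), 0.008 at its hard stop; about 1 N to start it and 0.5 N more per mm, 5 N at the stop; it springs back when let go
- blue3 (a joint): how far probe 3 of the blue strip is pressed in, m: 0 sprung up (rest), 0.008 at its hard stop; about 1 N to start it and 0.5 N more per mm, 5 N at the stop; it springs back when let go
- blue4 (a joint): how far probe 4 of the blue strip is pressed in, m: 0 sprung up (rest), 0.008 at its hard stop; about 1 N to start it and 0.5 N more per mm, 5 N at the stop; it springs back when let go
- blue5 (a joint): how far probe 5 of the blue strip is pressed in, m: 0 sprung up (rest), 0.008 at its hard stop; about 1 N to start it and 0.5 N more per mm, 5 N at the stop; it springs back when let go
- coil: loose copper coil on a black bobbin, 44 mm across, 22 mm high, standing on the deck between the strips; origin: centre of its underside. Leave it alone
- capacitor: loose yellow box capacitor with a black band, 18 by 34 mm, 26 mm high, on the deck between the strips; origin: centre of its underside. Leave it alone
- crossover: loose finished crossover board, gold-coloured, 90 by 200 mm with coils and capacitors up to 44 mm high, lying on the bench at the left; origin: centre of its underside. Leave it alone
- spool: loose reel of solder with green flanges, 60 mm across, 56 mm high, upright on the bench at the left; origin: centre of its underside. Leave it alone
- screwdriver: loose screwdriver with an orange handle, about 190 mm long, lying on the bench at the right; origin under its middle. Leave it alone
- bottle: water bottle with a pink cap, 64 mm across, 200 mm tall, standing on the bench at the right; origin: centre of its underside. Leave it alone

How it is judged:
By the outcome, as a careful person would: the job done as asked, in the order asked, and still so for the second after the job is handed in, with the robot touching nothing.
It also fails if it takes over 48 s, if anything falls off the work surface, if the arm or the gripper's body presses on something with over 40 N, if the wrist force passes 120 N, or if a joint passes its speed limit or range.

## Working session

There is one attempt and no reset: what is moved stays moved. The work goes in short steps, Python scripts to look and compute and a tool call to move; the robot and the scene stay as the last step left them, time stands still between calls to the robot, and variables do not carry over. Pictures are saved under pics/ and viewed, and the job is handed in when it is done.

Besides the shell and the picture viewer there is one more tool, called after "Call:" by a JSON object that holds its "method" and its "body", one argument or row to a line. send_rows: Moves the arm, as the interface text tells. Shifts and turns lie within -1 to 1; 1 stands for 100 mm of shift or 30 degrees of turn. Its arguments: {"type":"object","properties":{"offset":{"type":"array"},"rotation":{"type":"array"},"claw":{"type":"number"},"newtons":{"type":"number"}},"required":["offset","rotation"]}

```bash
ls; mkdir -p pics; python3 - <<'E'
from rig import bot
import cv2,numpy as np,pickle
print(bot.state())
d={}
for n in ("scene","top","wrist"):
    c=bot.camera(n); d[n]=c
    cv2.imwrite(f"pics/{n}0.png",c["image"][:,:,::-1]); print(n,c["eye"],np.round(c["rotation"],4).tolist(),c["camera_matrix"].tolist())
pickle.dump(d,open("d0.pkl","wb"))
E
```

```text
pics
{'t': 0.0, 'joint_positions': array([ 1.23798060e+00,  4.23802300e-01,  1.63067803e+00,  2.30478138e-05,
        1.08859383e+00, -1.89807713e-02]), 'joint_vel': array([ 0.00032382,  0.00087434, -0.00015959, -0.00098287, -0.00014982,
        0.00138872]), 'joint_torque': array([-8.06596818e-04, -5.44641030e+01, -2.73656040e+01,  6.42968039e-02,
        2.29806761e-02, -1.26477325e-04]), 'ee_pos': array([0.19272223, 0.59396958, 0.22193046]), 'tcp_rot': array([[-9.51153367e-01,  3.08718348e-01, -5.03315049e-04],
       [ 3.08718755e-01,  9.51152348e-01, -1.39353753e-03],
       [ 4.85186870e-05, -1.48085071e-03, -9.99998902e-01]]), 'ft_force': array([0.6876128 , 0.50014826, 0.12325   ]), 'moment': array([-0.01609696, -0.00787708,  0.02885982]), 'finger_gap': 0.08782135152104932}
scene [1.04013024 0.50198458 1.21106669] [[-0.6665, 0.6306, -0.3977], [0.7455, 0.5609, -0.36], [-0.0039, -0.5364, -0.8439]] [[476.47775534034184, 0.0, 321.66884814687614], [0.0, 476.47775534034184, 196.66862908851817], [0.0, 0.0, 1.0]]
top [0.38383207 0.03895842 1.370909  ] [[0.0287, -0.9956, 0.089], [-0.9996, -0.0292, -0.0046], [0.0072, -0.0888, -0.996]] [[375.419246347943, 0.0, 316.9902859825937], [0.0, 375.419246347943, 204.90080402046954], [0.0, 0.0, 1.0]]
wrist [0.12913983 0.61597944 0.38394093] [[0.308, 0.9222, 0.2338], [0.9514, -0.2984, -0.0761], [-0.0004, 0.2459, -0.9693]] [[349.8282016038977, 0.0, 315.95561788364836], [0.0, 349.8282016038977, 197.58317630239532], [0.0, 0.0, 1.0]]
```

View pics/scene0.png

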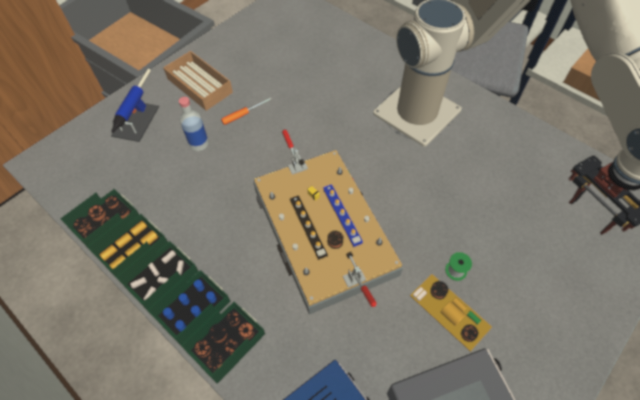

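View pics/top0.png

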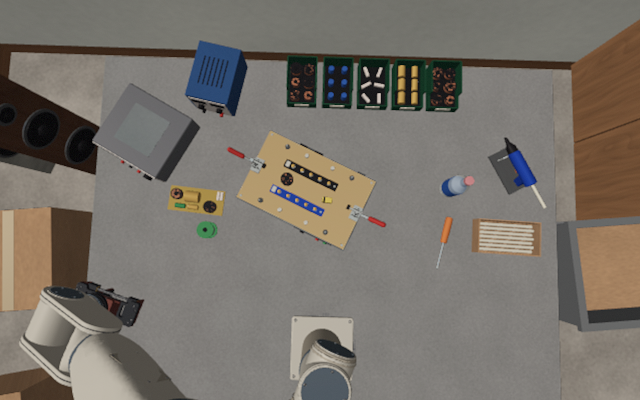

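```bash
python3 - <<'E'
import cv2,pickle,numpy as np
d=pickle.load(open("d0.pkl","rb"))
a=cv2.resize(d["top"]["image"][120:260,220:400,::-1],None,fx=4,fy=4,interpolation=cv2.INTER_CUBIC); cv2.imwrite("pics/topz.png",a)
a=cv2.resize(d["scene"]["image"][170:270,270:400,::-1],None,fx=5.5,fy=5.5,interpolation=cv2.INTER_CUBIC); cv2.imwrite("pics/scz.png",a)
E
```

```text
(no output)
```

View pics/topz.png

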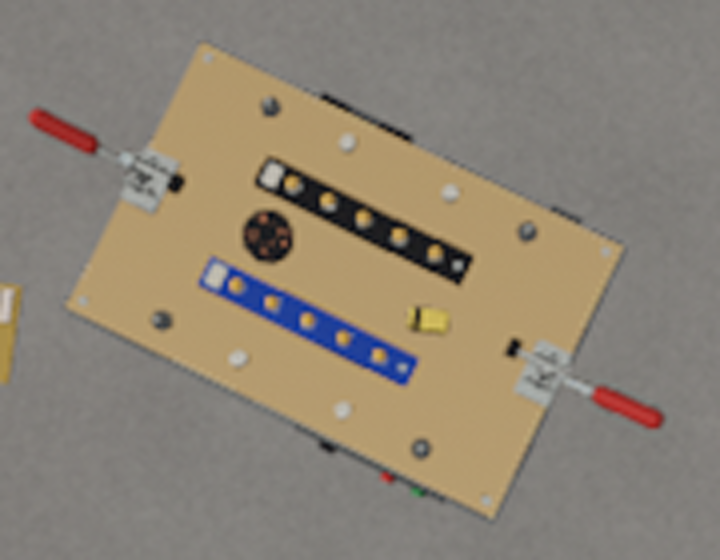

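View pics/scz.png

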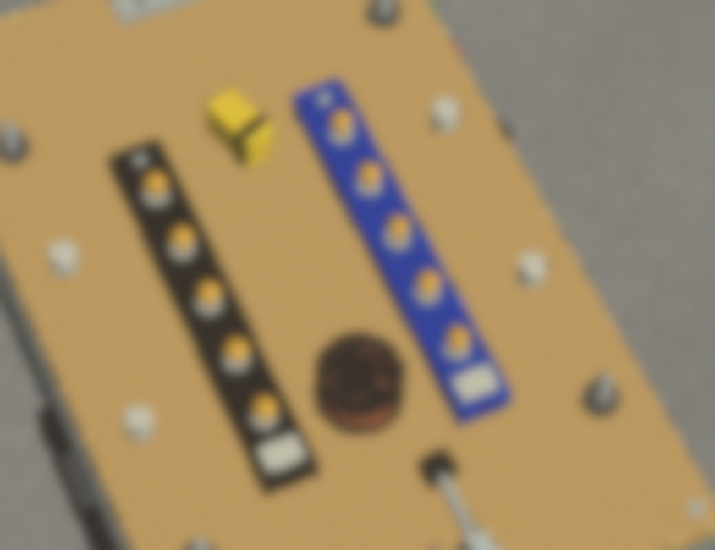

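```bash
cat > h.py <<'E'
import cv2,numpy as np
def cast(c,uv,z):
    K=c["camera_matrix"]; uv=np.atleast_2d(uv)
    r=np.c_[uv,np.ones(len(uv))]@np.linalg.inv(K).T@np.asarray(c["rotation"]).T
    e=np.asarray(c["eye"]); s=(z-e[2])/r[:,2:]
    return e+s*r
def find(c,up=4):
    im=cv2.resize(c["image"],None,fx=up,fy=up,interpolation=cv2.INTER_CUBIC)
    hsv=cv2.cvtColor(im,cv2.COLOR_RGB2HSV)
    b=cv2.inRange(hsv,(110,120,60),(128,255,255))
    n,l,s,_=cv2.connectedComponentsWithStats(b)
    return im,hsv,b,n,l,s
def inv(u,up): return (np.asarray(u)+0.5)/up-0.5
E
python3 - <<'E'
import pickle
from h import *
d=pickle.load(open("d0.pkl","rb"))
boxes={"top":(265,180,330,220),"scene":(320,180,368,250)}
for n in ("top","scene"):
    c=d[n];up=4
    im,hsv,b,*_=find(c)
    x0,y0,x1,y1=[v*up for v in boxes[n]]
    m=np.zeros_like(b);m[y0:y1,x0:x1]=b[y0:y1,x0:x1]
    pts=cv2.findNonZero(m); hull=cv2.convexHull(pts)
    rect=cv2.minAreaRect(pts); box=inv(cv2.boxPoints(rect),up)
    W=cast(c,box,0.089); cen=W.mean(0)
    e=[np.linalg.norm(W[i]-W[i-1]) for i in range(4)]
    print(n,"strip centre",cen.round(4),"edges",np.round(e,4))
    hm=np.zeros_like(b);cv2.fillConvexPoly(hm,hull,255)
    g=cv2.inRange(hsv,(10,110,120),(30,255,255))&hm
    k,l,s,ce=cv2.connectedComponentsWithStats(g)
    P=[]
    for i in range(1,k):
        if s[i,4]>40: P.append(ce[i])
    P=inv(P,up); Q=cast(c,P,0.103)
    o=np.argsort(-Q[:,1]);Q=Q[o];print(P[o].round(1).tolist());print(Q.round(4).tolist());print(np.linalg.norm(np.diff(Q,axis=0),axis=1).round(4), Q.mean(0).round(4))
    dd=Q[0]-Q[-1];print("dir",np.degrees(np.arctan2(dd[1],dd[0])))
E
```

```text
top strip centre [0.5134 0.1033 0.089 ] edges [0.1967 0.0258 0.197  0.0257]
[[278.5, 190.7], [287.4, 195.1], [296.4, 199.4], [305.3, 204.0], [314.4, 208.3]]
[[0.5415, 0.1652, 0.103], [0.5277, 0.1345, 0.103], [0.5137, 0.1033, 0.103], [0.499, 0.0727, 0.103], [0.4853, 0.0417, 0.103]]
[0.0336 0.0342 0.034  0.0339] [0.5134 0.1035 0.103 ]
dir 65.50109679955655
scene strip centre [0.516  0.1014 0.089 ] edges [0.198  0.0256 0.1993 0.0237]
[[352.9, 231.1], [347.5, 220.8], [342.1, 210.9], [336.8, 201.2], [331.7, 191.6]]
[[0.5432, 0.1624, 0.103], [0.5289, 0.1318, 0.103], [0.5151, 0.1009, 0.103], [0.5013, 0.07, 0.103], [0.4871, 0.039, 0.103]]
[0.0338 0.0338 0.0339 0.034 ] [0.5151 0.1008 0.103 ]
dir 65.58048987817183
```

Call:
{"method": "send_rows", "body": {
  "offset": [
    [-0.3, -0.2, 0],
    [-0.6, -0.4, 0],
    [-0.93, -0.6, 0],
    [-0.93, -0.6, 0]
  ],
  "rotation": [
    [0, 0, 0],
    [0, 0, 0],
    [0, 0, 0],
    [0, 0, 0]
  ],
  "claw": 0,
  "newtons": 10
}}

```text
t: 0.48
ee_pos: [0.2654, 0.5042, 0.2221]
tcp_rot: [[-0.95, 0.311, 0.0], [0.311, 0.95, -0.003], [-0.001, -0.003, -1.0]]
ft_force: [0.0, 0.6, 0.1]
finger_gap: 0.0651
```

Call:
{"method": "send_rows", "body": {
  "offset": [
    [-0.3, -0.2, 0],
    [-0.6, -0.4, 0],
    [-0.93, -0.6, 0],
    [-0.93, -0.6, 0]
  ],
  "rotation": [
    [0, 0, 0],
    [0, 0, 0],
    [0, 0, 0],
    [0, 0, 0]
  ]
}}

```text
t: 0.82
ee_pos: [0.3354, 0.419, 0.2224]
tcp_rot: [[-0.95, 0.312, 0.0], [0.312, 0.95, -0.002], [-0.001, -0.002, -1.0]]
ft_force: [0.8, 1.0, 0.4]
finger_gap: 0.0379
```

Call:
{"method": "send_rows", "body": {
  "offset": [
    [-0.3, -0.2, 0],
    [-0.6, -0.4, 0],
    [-0.93, -0.6, 0],
    [-0.93, -0.6, 0]
  ],
  "rotation": [
    [0, 0, 0],
    [0, 0, 0],
    [0, 0, 0],
    [0, 0, 0]
  ]
}}

```text
t: 1.15
ee_pos: [0.4055, 0.3339, 0.2227]
tcp_rot: [[-0.95, 0.312, 0.001], [0.312, 0.95, -0.001], [-0.001, -0.001, -1.0]]
ft_force: [0.6, -0.5, 0.0]
finger_gap: 0.0114
```

Call:
{"method": "send_rows", "body": {
  "offset": [
    [-0.3, -0.2, 0],
    [-0.6, -0.4, 0],
    [-0.93, -0.6, 0],
    [-0.93, -0.6, 0]
  ],
  "rotation": [
    [0, 0, 0],
    [0, 0, 0],
    [0, 0, 0],
    [0, 0, 0]
  ]
}}

```text
t: 1.48
ee_pos: [0.4757, 0.2486, 0.2228]
tcp_rot: [[-0.95, 0.312, 0.002], [0.312, 0.95, -0.001], [-0.002, 0.0, -1.0]]
ft_force: [0.5, 0.2, 0.3]
finger_gap: 0.0007
```

Call:
{"method": "send_rows", "body": {
  "offset": [
    [-0.3, -0.2, 0],
    [-0.6, -0.4, 0],
    [-0.93, -0.6, 0],
    [-0.93, -0.6, 0],
    [-0.93, -0.6, 0],
    [-0.93, -0.6, 0]
  ],
  "rotation": [
    [0, 0, 0],
    [0, 0, 0],
    [0, 0, 0],
    [0, 0, 0],
    [0, 0, 0],
    [0, 0, 0]
  ]
}}

```text
t: 1.98
ee_pos: [0.5418, 0.1667, 0.2223]
tcp_rot: [[-0.951, 0.309, -0.001], [0.309, 0.951, 0.0], [0.001, -0.0, -1.0]]
ft_force: [-0.2, -1.1, 0.1]
finger_gap: 0.0004
```

Call:
{"method": "send_rows", "body": {
  "offset": [
    [-0.015, -0.023, 0.3],
    [-0.015, -0.023, 0.6],
    [-0.015, -0.023, 0.8],
    [-0.015, -0.023, 0.95],
    [-0.015, -0.023, 0.95],
    [-0.015, -0.023, 0.95],
    [-0.015, -0.023, 0.95]
  ],
  "rotation": [
    [0, 0, 0],
    [0, 0, 0],
    [0, 0, 0],
    [0, 0, 0],
    [0, 0, 0],
    [0, 0, 0],
    [0, 0, 0]
  ]
}}

```text
t: 2.57
ee_pos: [0.5434, 0.1642, 0.1287]
tcp_rot: [[-0.952, 0.307, 0.001], [0.307, 0.952, 0.0], [-0.001, 0.001, -1.0]]
ft_force: [-0.0, -0.3, 0.1]
finger_gap: 0.0005
```

```bash
python3 - <<'E'
from rig import bot
import cv2,numpy as np,pickle
d={}
for n in ("scene","wrist"):
    c=bot.camera(n); d[n]=c
cv2.imwrite("pics/wrist1.png",d["wrist"]["image"][:,:,::-1])
cv2.imwrite("pics/sc1.png",cv2.resize(d["scene"]["image"][150:270,270:420,::-1],None,fx=4.5,fy=4.5,interpolation=cv2.INTER_CUBIC))
pickle.dump(d,open("d1.pkl","wb"))
s=bot.state();print(s["t"],s["ee_pos"],s["ft_force"],s["tcp_rot"])
E
```

```text
2.6667 [0.543934   0.1638009  0.12908322] [-0.19881603  0.09861284 -0.3189827 ] [[-9.51408023e-01  3.07925049e-01  2.22196437e-03]
 [ 3.07927164e-01  9.51409695e-01  6.73651498e-04]
 [-1.90656427e-03  1.32512063e-03 -9.99997305e-01]]
```

View pics/wrist1.png

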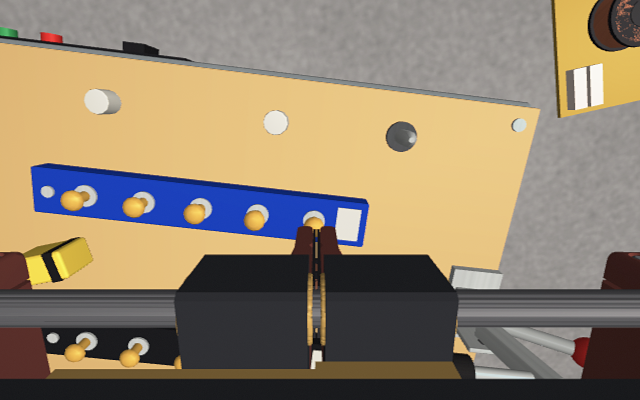

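View pics/sc1.png

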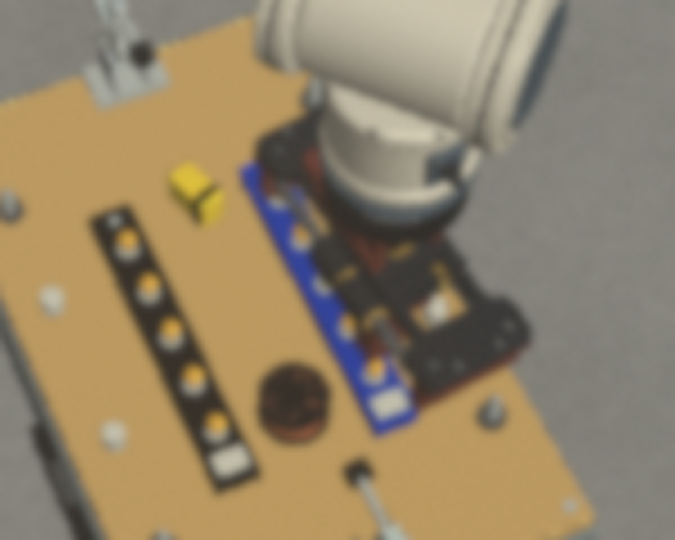

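```bash
python3 - <<'E'
import pickle
from h import *
c=pickle.load(open("d1.pkl","rb"))["wrist"]
hsv=cv2.cvtColor(c["image"],cv2.COLOR_RGB2HSV)
g=cv2.inRange(hsv,(10,140,100),(24,255,255)); g[:185]=0;g[235:]=0;g[:,:50]=0;g[:,330:]=0
n,l,s,ce=cv2.connectedComponentsWithStats(g)
P=np.array([ce[i] for i in range(1,n) if s[i,4]>60]);S=[s[i].tolist() for i in range(1,n) if s[i,4]>60];print(S)
Q=cast(c,P,0.103);o=np.argsort(-Q[:,1]);print(P[o].round(1).tolist());Q=Q[o];print(Q.round(4).tolist(),np.linalg.norm(np.diff(Q,axis=0),axis=1))
# fingertip check: project TCP
def proj(p):
    q=c["camera_matrix"]@(np.asarray(c["rotation"]).T@(np.asarray(p)-c["eye"]));return q[:2]/q[2]
print(proj([0.5439,0.1638,0.129]))
E
```

```text
[[61, 191, 28, 20, 403], [123, 197, 24, 21, 363], [184, 204, 21, 20, 331], [244, 211, 20, 20, 305], [304, 217, 19, 18, 181]]
[[314.2, 223.9], [254.0, 220.1], [194.2, 213.3], [134.2, 206.5], [73.6, 199.6]]
[[0.5398, 0.1656, 0.103], [0.5273, 0.134, 0.103], [0.5132, 0.1036, 0.103], [0.4992, 0.0733, 0.103], [0.4853, 0.0431, 0.103]] [0.03400284 0.03351017 0.03332136 0.03326447]
[313.17581738 249.1559197 ]
```

Call:
{"method": "send_rows", "body": {
  "offset": [
    [0.022, 0.004, 0.1],
    [0.022, 0.004, 0.2],
    [0.022, 0.004, 0.2],
    [0.022, 0.004, 0.2],
    [0.022, 0.004, 0.2]
  ],
  "rotation": [
    [0, 0, 0],
    [0, 0, 0],
    [0, 0, 0],
    [0, 0, 0],
    [0, 0, 0]
  ]
}}

```text
t: 3.08
ee_pos: [0.5412, 0.1639, 0.1074]
tcp_rot: [[-0.951, 0.309, -0.001], [0.309, 0.951, -0.0], [0.0, -0.0, -1.0]]
ft_force: [-0.3, 0.4, 0.4]
finger_gap: 0.0006
```

Call:
{"method": "send_rows", "body": {
  "offset": [
    [0, 0.01, 0.02],
    [0, 0.01, 0.04],
    [0, 0.01, 0.04],
    [0, 0.01, 0.04],
    [0, 0.01, 0.04]
  ],
  "rotation": [
    [0, 0, 0],
    [0, 0, 0],
    [0, 0, 0],
    [0, 0, 0],
    [0, 0, 0]
  ]
}}

```text
t: 3.5
ee_pos: [0.542, 0.165, 0.104]
tcp_rot: [[-0.951, 0.309, 0.001], [0.309, 0.951, 0.0], [-0.001, 0.0, -1.0]]
ft_force: [1.0, -0.1, 1.2]
finger_gap: 0.0007
```

Call:
{"method": "send_rows", "body": {
  "offset": [
    [0, 0, 0.014],
    [0, 0, 0.028],
    [0, 0, 0.028],
    [0, 0, 0.028]
  ],
  "rotation": [
    [0, 0, 0],
    [0, 0, 0],
    [0, 0, 0],
    [0, 0, 0]
  ]
}}

```text
t: 3.83
ee_pos: [0.542, 0.165, 0.101]
tcp_rot: [[-0.951, 0.309, 0.001], [0.309, 0.951, 0.0], [-0.001, 0.0, -1.0]]
ft_force: [1.5, 0.5, 2.4]
finger_gap: 0.0004
```

```bash
python3 - <<'E'
from rig import bot
import cv2
c=bot.camera("wrist")
cv2.imwrite("pics/wrist2.png",c["image"][:,:,::-1])
s=bot.state();print(s["t"],s["ee_pos"],s["ft_force"])
E
```

```text
3.8833 [0.54197761 0.16503187 0.10104017] [1.38829456 0.89355927 3.34108435]
```

View pics/wrist2.png

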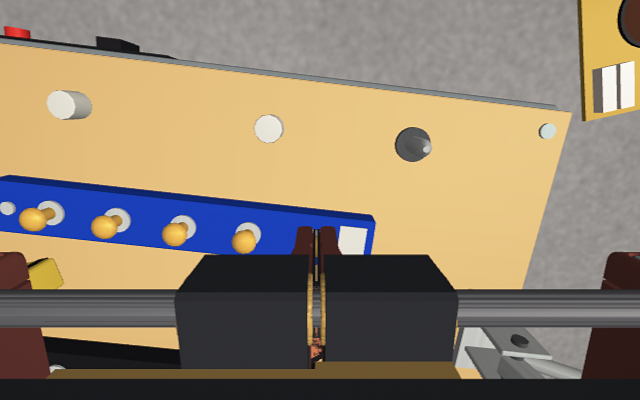

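Call:
{"method": "send_rows", "body": {
  "offset": [
    [0, 0, -0.06],
    [0, 0, -0.13],
    [0, 0, -0.13],
    [0, 0, -0.13],
    [0.019, -0.17, -0.13],
    [0.038, -0.338, -0.13],
    [0.038, -0.338, -0.13],
    [0.038, -0.338, -0.13],
    [0.038, -0.338, -0.09],
    [0.038, -0.338, -0.06],
    [0.038, -0.338, -0.06],
    [0.038, -0.338, -0.06]
  ],
  "rotation": [
    [0, 0, 0],
    [0, 0, 0],
    [0, 0, 0],
    [0, 0, 0],
    [0, 0, 0],
    [0, 0, 0],
    [0, 0, 0],
    [0, 0, 0],
    [0, 0, 0],
    [0, 0, 0],
    [0, 0, 0],
    [0, 0, 0]
  ]
}}

```text
t: 4.88
ee_pos: [0.5275, 0.1341, 0.1065]
tcp_rot: [[-0.951, 0.308, -0.001], [0.308, 0.951, -0.0], [0.001, -0.0, -1.0]]
ft_force: [0.1, 0.4, 0.5]
finger_gap: 0.0002
```

```bash
python3 - <<'E'
from rig import bot
import cv2
c=bot.camera("wrist")
cv2.imwrite("pics/wrist3.png",c["image"][:,:,::-1])
s=bot.state();print(s["t"],s["ee_pos"],s["ft_force"])
E
```

```text
4.9333 [0.52760129 0.13422616 0.10663037] [-0.46893172 -0.10785131 -0.069831  ]
```

View pics/wrist3.png

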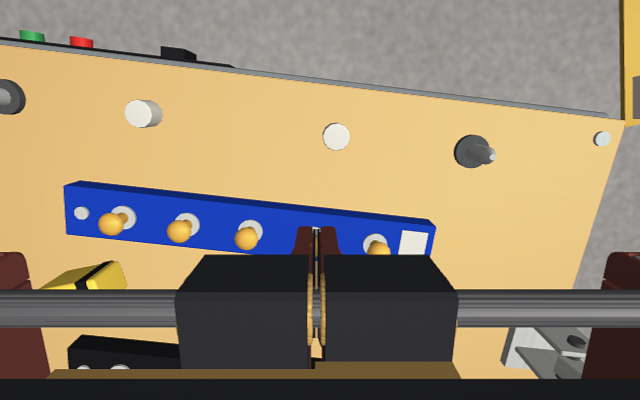

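Call:
{"method": "send_rows", "body": {
  "offset": [
    [0, 0, 0.02],
    [0, 0, 0.04],
    [0, 0, 0.056],
    [0, 0, 0.056],
    [0, 0, 0.056]
  ],
  "rotation": [
    [0, 0, 0],
    [0, 0, 0],
    [0, 0, 0],
    [0, 0, 0],
    [0, 0, 0]
  ]
}}

```text
t: 5.35
ee_pos: [0.5279, 0.1342, 0.1014]
tcp_rot: [[-0.951, 0.309, 0.001], [0.309, 0.951, 0.0], [-0.0, 0.0, -1.0]]
ft_force: [0.4, 0.2, 2.6]
finger_gap: 0.0008
```

```bash
python3 - <<'E'
from rig import bot
s=bot.state();print(s["t"],s["ee_pos"],s["ft_force"])
E
```

```text
5.35 [0.5278938  0.13416502 0.10143621] [0.38180746 0.1920296  2.62246032]
```

Call:
{"method": "send_rows", "body": {
  "offset": [
    [0, 0, 0.004],
    [0, 0, 0.004],
    [0, 0, 0.004]
  ],
  "rotation": [
    [0, 0, 0],
    [0, 0, 0],
    [0, 0, 0]
  ]
}}

```text
t: 5.6
ee_pos: [0.5279, 0.1341, 0.1011]
tcp_rot: [[-0.951, 0.309, 0.001], [0.309, 0.951, 0.0], [-0.001, 0.0, -1.0]]
ft_force: [0.5, 1.6, 3.2]
finger_gap: 0.0005
```

Call:
{"method": "send_rows", "body": {
  "offset": [
    [0, 0, -0.06],
    [0, 0, -0.13],
    [0, 0, -0.13],
    [0, 0, -0.13],
    [0.019, -0.17, -0.13],
    [0.038, -0.338, -0.13],
    [0.038, -0.338, -0.13],
    [0.038, -0.338, -0.13],
    [0.038, -0.338, -0.09],
    [0.038, -0.338, -0.06],
    [0.038, -0.338, -0.06],
    [0.038, -0.338, -0.06]
  ],
  "rotation": [
    [0, 0, 0],
    [0, 0, 0],
    [0, 0, 0],
    [0, 0, 0],
    [0, 0, 0],
    [0, 0, 0],
    [0, 0, 0],
    [0, 0, 0],
    [0, 0, 0],
    [0, 0, 0],
    [0, 0, 0],
    [0, 0, 0]
  ]
}}

```text
t: 6.6
ee_pos: [0.5135, 0.1034, 0.1064]
tcp_rot: [[-0.951, 0.308, -0.001], [0.308, 0.951, -0.0], [0.001, -0.0, -1.0]]
ft_force: [-0.4, 0.2, 0.3]
finger_gap: 0.0004
```

```bash
python3 - <<'E'
from rig import bot
import cv2
c=bot.camera("wrist")
cv2.imwrite("pics/wrist4.png",c["image"][:,:,::-1])
s=bot.state();print(s["t"],s["ee_pos"],s["ft_force"])
E
```

```text
6.65 [0.51356981 0.10332069 0.10662825] [ 0.03710267 -0.25546773  0.48772494]
```

View pics/wrist4.png

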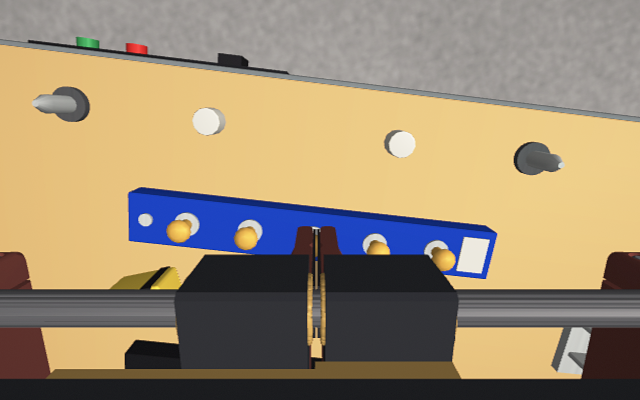

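Probes 1 and 2 are sprung up at (444,259) and (378,247), and the fingers are over probe 3.

Call:
{"method": "send_rows", "body": {
  "offset": [
    [0, 0, 0.02],
    [0, 0, 0.04],
    [0, 0, 0.06],
    [0, 0, 0.06],
    [0, 0, 0.06],
    [0, 0, 0.06]
  ],
  "rotation": [
    [0, 0, 0],
    [0, 0, 0],
    [0, 0, 0],
    [0, 0, 0],
    [0, 0, 0],
    [0, 0, 0]
  ]
}}

```text
t: 7.15
ee_pos: [0.5139, 0.1032, 0.1011]
tcp_rot: [[-0.951, 0.309, 0.001], [0.309, 0.951, 0.0], [-0.001, 0.0, -1.0]]
ft_force: [0.2, 1.8, 2.4]
finger_gap: 0.0003
```

Call:
{"method": "send_rows", "body": {
  "offset": [
    [0, 0, -0.06],
    [0, 0, -0.13],
    [0, 0, -0.13],
    [0, 0, -0.13],
    [0.019, -0.17, -0.13],
    [0.038, -0.338, -0.13],
    [0.038, -0.338, -0.13],
    [0.038, -0.338, -0.13],
    [0.038, -0.338, -0.09],
    [0.038, -0.338, -0.06],
    [0.038, -0.338, -0.06],
    [0.038, -0.338, -0.06]
  ],
  "rotation": [
    [0, 0, 0],
    [0, 0, 0],
    [0, 0, 0],
    [0, 0, 0],
    [0, 0, 0],
    [0, 0, 0],
    [0, 0, 0],
    [0, 0, 0],
    [0, 0, 0],
    [0, 0, 0],
    [0, 0, 0],
    [0, 0, 0]
  ]
}}

```text
t: 8.15
ee_pos: [0.4995, 0.0724, 0.1065]
tcp_rot: [[-0.951, 0.308, -0.001], [0.308, 0.951, -0.0], [0.001, -0.0, -1.0]]
ft_force: [-0.2, 0.6, -0.3]
finger_gap: 0.0003
```

```bash
python3 - <<'E'
from rig import bot
import cv2
c=bot.camera("wrist")
cv2.imwrite("pics/wrist5.png",c["image"][:,:,::-1])
s=bot.state();print(s["t"],s["ee_pos"],s["ft_force"])
E
```

```text
8.2 [0.49953664 0.07237416 0.10662902] [-0.22523755  0.05002751 -0.17869573]
```

View pics/wrist5.png

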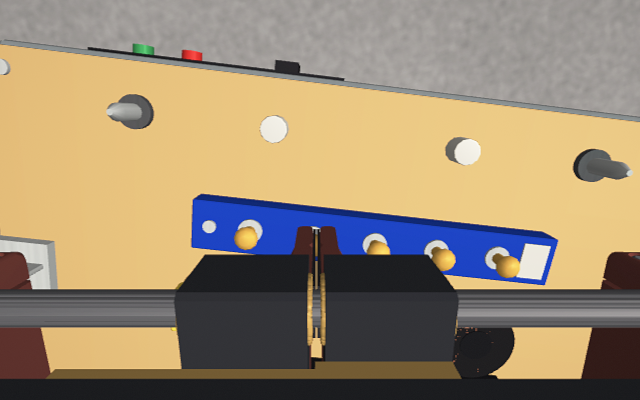

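Probes 1–3 are up at (508,267), (444,259) and (378,247), and the fingers are over probe 4.

Call:
{"method": "send_rows", "body": {
  "offset": [
    [0, 0, 0.02],
    [0, 0, 0.04],
    [0, 0, 0.06],
    [0, 0, 0.06],
    [0, 0, 0.06],
    [0, 0, 0.06]
  ],
  "rotation": [
    [0, 0, 0],
    [0, 0, 0],
    [0, 0, 0],
    [0, 0, 0],
    [0, 0, 0],
    [0, 0, 0]
  ]
}}

```text
t: 8.7
ee_pos: [0.4998, 0.0722, 0.1011]
tcp_rot: [[-0.951, 0.309, 0.001], [0.309, 0.951, 0.0], [-0.0, 0.0, -1.0]]
ft_force: [0.8, 1.5, 3.3]
finger_gap: 0.0002
```

Call:
{"method": "send_rows", "body": {
  "offset": [
    [0, 0, -0.06],
    [0, 0, -0.13],
    [0, 0, -0.13],
    [0, 0, -0.13],
    [0.019, -0.17, -0.13],
    [0.038, -0.338, -0.13],
    [0.038, -0.338, -0.13],
    [0.038, -0.338, -0.13],
    [0.038, -0.338, -0.09],
    [0.038, -0.338, -0.06],
    [0.038, -0.338, -0.06],
    [0.038, -0.338, -0.06]
  ],
  "rotation": [
    [0, 0, 0],
    [0, 0, 0],
    [0, 0, 0],
    [0, 0, 0],
    [0, 0, 0],
    [0, 0, 0],
    [0, 0, 0],
    [0, 0, 0],
    [0, 0, 0],
    [0, 0, 0],
    [0, 0, 0],
    [0, 0, 0]
  ]
}}

```text
t: 9.7
ee_pos: [0.4854, 0.0414, 0.1065]
tcp_rot: [[-0.951, 0.308, -0.001], [0.308, 0.951, -0.0], [0.001, -0.0, -1.0]]
ft_force: [0.0, -1.1, -0.1]
finger_gap: 0.0003
```

```bash
python3 - <<'E'
from rig import bot
import cv2
c=bot.camera("wrist")
cv2.imwrite("pics/wrist6.png",c["image"][:,:,::-1])
s=bot.state();print(s["t"],s["ee_pos"],s["ft_force"])
E
```

```text
9.75 [0.48544281 0.04141315 0.10661808] [0.5272248  0.32122389 0.62583154]
```

View pics/wrist6.png

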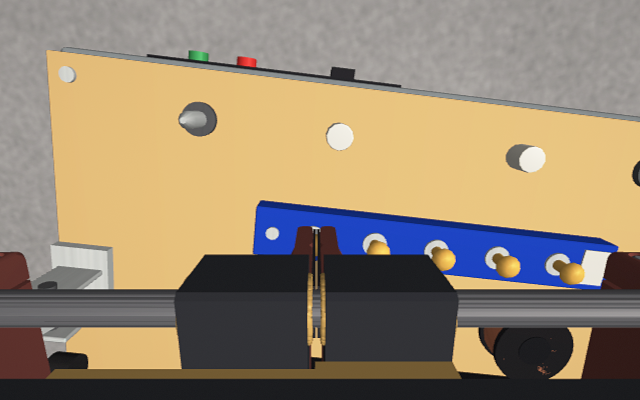

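Probes 1–4 are up (4 at (378,247)), and the fingers are over probe 5. I'll press it, then go straight up.

Call:
{"method": "send_rows", "body": {
  "offset": [
    [0, 0, 0.02],
    [0, 0, 0.04],
    [0, 0, 0.06],
    [0, 0, 0.06],
    [0, 0, 0.06],
    [0, 0, 0.06]
  ],
  "rotation": [
    [0, 0, 0],
    [0, 0, 0],
    [0, 0, 0],
    [0, 0, 0],
    [0, 0, 0],
    [0, 0, 0]
  ]
}}

```text
t: 10.25
ee_pos: [0.4857, 0.0412, 0.1011]
tcp_rot: [[-0.951, 0.309, 0.001], [0.309, 0.951, 0.0], [-0.001, 0.0, -1.0]]
ft_force: [0.3, 1.9, 2.6]
finger_gap: 0.0001
```

Call:
{"method": "send_rows", "body": {
  "offset": [
    [0, 0, -0.06],
    [0, 0, -0.13],
    [0, 0, -0.3],
    [0, 0, -0.6],
    [0, 0, -0.9],
    [0, 0, -0.98],
    [0, 0, -0.98],
    [0, 0, -0.98]
  ],
  "rotation": [
    [0, 0, 0],
    [0, 0, 0],
    [0, 0, 0],
    [0, 0, 0],
    [0, 0, 0],
    [0, 0, 0],
    [0, 0, 0],
    [0, 0, 0]
  ]
}}

```text
t: 10.92
ee_pos: [0.4851, 0.0409, 0.1989]
tcp_rot: [[-0.951, 0.309, 0.0], [0.309, 0.951, -0.0], [-0.0, 0.0, -1.0]]
ft_force: [0.3, -0.0, -0.3]
finger_gap: 0.0003
```

Call:
{"method": "send_rows", "body": {
  "offset": [
    [0.3, 0, 0],
    [0.6, 0, 0],
    [0.9, 0, 0],
    [0.9, 0, 0],
    [0.9, 0, 0],
    [0.9, 0, 0]
  ],
  "rotation": [
    [0, 0, 0],
    [0, 0, 0],
    [0, 0, 0],
    [0, 0, 0],
    [0, 0, 0],
    [0, 0, 0]
  ]
}}

```text
t: 11.42
ee_pos: [0.4, 0.0688, 0.1982]
tcp_rot: [[-0.951, 0.308, -0.001], [0.308, 0.951, -0.0], [0.001, -0.0, -1.0]]
ft_force: [0.6, 0.6, -0.6]
finger_gap: 0.0004
```

```bash
python3 - <<'E'
from rig import bot
import cv2
c=bot.camera("wrist");d=bot.camera("scene")
cv2.imwrite("pics/wrist7.png",c["image"][:,:,::-1])
cv2.imwrite("pics/sc7.png",cv2.resize(d["scene" if 0 else "image"][100:350,230:510,::-1],None,fx=2.3,fy=2.3,interpolation=cv2.INTER_CUBIC))
s=bot.state();print(s["t"],s["ee_pos"],s["ft_force"])
E
```

```text
11.5167 [0.40070399 0.06865127 0.19851185] [ 0.10306936 -1.29868898 -0.1216078 ]
```

View pics/wrist7.png

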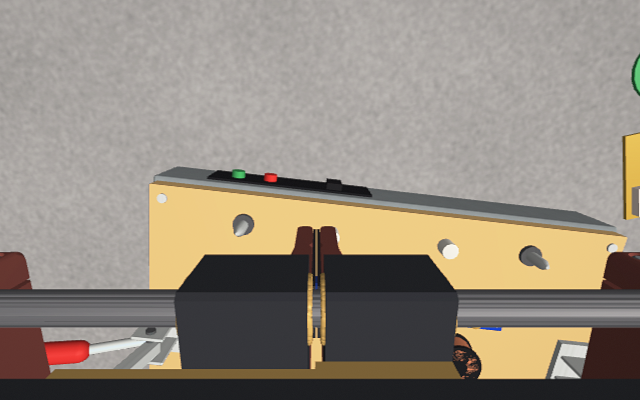

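View pics/sc7.png

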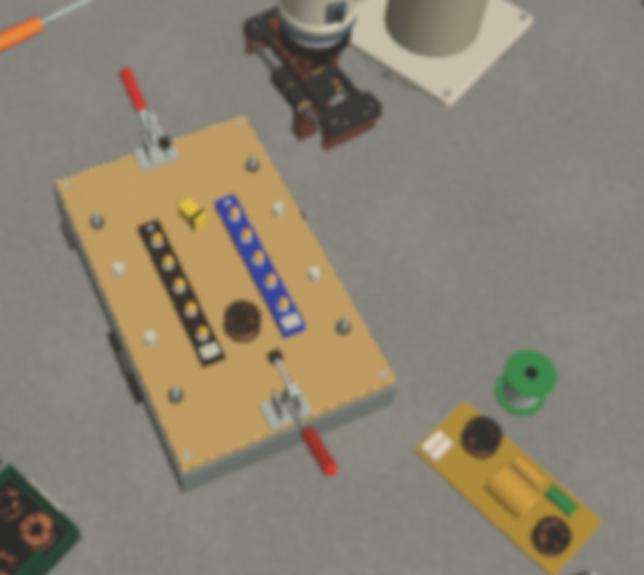

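```bash
python3 - <<'E'
from rig import bot
from h import *
c=bot.camera("scene");up=4
im,hsv,b,*_=find(c);m=np.zeros_like(b);m[720:1000,1280:1472]=b[720:1000,1280:1472]
hm=np.zeros_like(b);cv2.fillConvexPoly(hm,cv2.convexHull(cv2.findNonZero(m)),255)
g=cv2.inRange(hsv,(10,110,120),(30,255,255))&hm
k,l,s,ce=cv2.connectedComponentsWithStats(g)
print([inv(ce[i],up).round(1).tolist() for i in range(1,k) if s[i,4]>40])
print(bot.state()["joint_vel"].round(3))
bot.sign_off()
E
```

```text
[[331.7, 191.6], [336.8, 201.2], [342.1, 210.8], [347.5, 220.8], [352.9, 231.1]]
[-0.002 -0.003  0.003  0.001  0.002  0.002]
the job is handed in; nothing more can be done
```

I pressed the five blue probes in order from the white-mark end, using the shut fingertips, and none of them stuck. The job is handed in, at about 11.6 s on the robot's clock.

- **Presses:** each one took the fingertip to about z = 0.101 m, roughly 4 mm down, with about 2.4–3.3 N measured. That is well short of the 5 N stop. Probes 1 and 2 went down in two stages without lifting in between.
- **Spring-back:** I lifted the hand 13 mm clear before moving to each next probe. The wrist pictures showed the pressed probes back up each time. In the last scene picture, all five heads are within 0.1 px of where they started.
- **Surroundings:** the black strip was not touched, and the loose things look undisturbed. The hand finished clear of the tester, at about 0.20 m height.
- **Disagreement:** the cameras placed the blue row 2–3 mm apart from each other. I used a value between them, which the wrist pictures and press forces bore out. No check failed.

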